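# Set a machined block in the check fixture and bring the dial indicator down on it

## Robot

A 6-joint arm with a two-finger parallel gripper is mounted at the origin on the work surface. World frame = base frame: x ahead of the robot, y to its left, z up, the work surface at z = 0. Lengths are in m, angles in rad, forces in N, time in s.
With the tool pointing down it reaches from about 0.325 to 0.775 m from the base axis. Payload 5.5 kg.
Tool frame: the origin (TCP) lies at the very end of the fingers, on their centre line; the grasp point (between the pads) lies 19 mm behind it; z points along the fingers, x is the direction in which the jaws open and shut, and the axes are right-handed (so a half turn about z gives the same grasp; the last joint's range is limited). The gripper opens to 88 mm and grips with 3 to 60 N. Pads are 20 mm wide; open, the fingers measure 115 mm over their backs; the gripper's body (75 mm by 178 mm) begins 61 mm behind the grasp point.
Start: joints at [1.195, 0.091, 1.231, -0, 1.82, -0.057], TCP at [0.188, 0.57, 0.223] pointing down, gripper open.
Joint ranges: [-2.87, 2.87], [-0.86, 2.18], [0.17, 2.46], [-1.51, 4.65], [0.06, 2.69], [-2.65, 2.65]. Speed limits (rad/s): [2.57, 2.57, 3.01, 3.14, 3.14, 3.14].

## Interface

Orientations are given as a unit quaternion [w, x, y, z].
In Python, from cell import env gives the robot as it stands. The module is installed in compiled form; this text tells all that it offers.
- The arm moves only by the tool carry_out, never from a script. Its argument "rows" is one flat list of numbers, 6 for each row, row after row: the shift along the tool's x, y, z in units of 30 mm (1.0 is 30 mm), then the turn, a rotation vector about the tool's x, y, z in units of 5 degrees (1.0 is 5 degrees). A call has 1 to 5 rows; each row is the pose to reach, as a shift and turn from the pose commanded when the call began, along the tool's axes at that moment; what a row does not reach only later rows make up. A row lasts 1/10 s, in which the tool goes at most 50 mm and 8.59 degrees, less where a joint would pass 70% of its speed; a pose out of reach is approached as far as the arm can. A call with a gripper value outside its range is refused whole. "grip" is the closure, from -1 (fully open) to 1 (shut), so that 0 is half open, set as the call begins (left out, the last holds). The fingers move at their own pace and stop on an object; "grip_force" is the grip in N (left out, the last holds). Time passes only in rows, so rows that repeat a pose let the fingers close. It gives the time, the measured TCP pose, the force and the opening at its end, in the units of the state.
- env.state(): the state, without advancing time (a new reading comes with each control period).
- env.read_camera(name): name is "scene" or "top"; returns the picture (480x640x3 uint8, red, green, blue); there is no depth.
- env.camera_model(name): a dict with "fovy" (degrees; the focal length in pixels is half the picture's height over the tangent of half this angle, whatever the lens; pixels are square), "cx", "cy" (the principal point, pixels), "dist_coeffs" ([k1, k2, p1, p2, k3] as OpenCV has them; the pictures are not rectified), "rvec" (rotation vector, rad) and "tvec" (3), from world to camera coordinates, as OpenCV has them. Camera axes: x right, y down, z forward; pixel columns grow to the right and rows downward; lengths in m; the calibration is good to about 2 mm. A picture is of the moment at which its call begins. camera_model takes no time and is no camera call.
- env.job_done(): hands the job in, once; it reports no verdict.
The state is a dict: "clock": time; "qpos": joint angles; "dq": joint speeds; "tau": joint torques, N m; "position": TCP position; "orientation": TCP orientation; "contact_force": force on the tool from outside, world axes, zero at the start; "wrist_torque": the same for the moment, N m; "opening": opening from 0.0 (shut) to 1.0 (fully open).
Only numpy, scipy, OpenCV 4.12 (cv2) and the standard library are available. Lean on these libraries where they do the work, as an engineer would, in place of code of your own. Each camera call takes 0.05 s, during which the arm holds its last target. There are 200 camera calls.

## Task

Slide the stepped aluminium block fully home in the nest of the check fixture, square against its end stop, then swing the toggle clamp's handle right over and down until the clamp is locked on the block's ledge. Then lower the dial indicator on its column onto the block's high face until its sprung foot is pushed in by about 6 mm, half its stroke and never to the end of it, and leave it standing there. Leave the other things on the bench where they are.

Things in the scene. Friction and masses are not known exactly. Their poses are not given: they have to be found in the camera images.
- fixture: Check fixture fixed to the bench: steel plate 385 x 230 mm, 16 thick, with nest, toggle clamp and indicator column. Origin: on the bench top, straight below the centre of the block when that is home. x runs along the nest from its mouth to the end stop, y to the clamp side, z up. In this frame (mm) the plate spans x -210..175, y -80..150; other entries give their place in it
- nest_mouth (a point): Where the nest's straight guide rails begin, on the plate, fixture (25, 0, 16) mm. Two rails 12 tall, 10 thick, inner faces 73 apart (y +-36.5), run from here to x = 70; ahead of here, to x = -18, each flares outwards by 0.3 rad (inner faces to y +-50)
- end_stop (a point): Middle of the face of the end stop that the block must touch, fixture (70, 0, 27) mm; the stop is 60 wide, 22 tall
- block: Stepped machined aluminium block, about 0.75 kg, 140 (x) x 70 (y) mm: the 40 mm on its -y side is 40 high (high face), the 30 mm on +y is a ledge 20 high. Origin: centre of underside. Starts on the plate 96 to 130 mm short of home, ledge to the clamp side, up to 0.1 rad crooked and 6 mm aside; slides under 5 to 12 N. Home: origin at fixture (0, 0, 16) mm, end on the stop, square to the fixture
- clamp_handle (a joint): Toggle clamp handle angle (rad). 0 = open: handle 66 degrees above level, leaning away from the block, arm upright. Grows as the handle is swung away from the block and down. Dead centre at 1.05; it locks beyond, at the stop 1.15, lying level and pointing to fixture +y. Needs about 1 N at the grip, 2 to 5 N once the pad meets the ledge (from 0.9); let go sooner it springs back
- handle_hinge (a point): Axis of the clamp handle, parallel to fixture x, at fixture (20, 124, 66) mm; does not move
- handle_push (a point): Point inside the clamp handle's black grip, on the handle's centre line, 90 mm from the hinge axis. The grip runs from 38 to 112 mm from the axis, is 22 wide (along fixture x) and 15 thick; its upper face (towards the block when open, up when locked) is 8.5 mm off the centre line
- clamp_arm: Steel clamp arm 76 mm long with a rubber-tipped spindle 66 mm from its pivot. Origin: the pivot, at fixture (20, 86, 62) mm. Upright when open (top 138 mm above the bench); linked to the handle it swings down to level, pointing to fixture -y, and when locked its pad presses the block's ledge with about 5 N
- carriage (a joint): How far the indicator carriage has been slid down its column (m), 0 = top, 0.062 = bottom; starts at 0 to 0.02. It stays where left (drag 6 N; its weight is balanced by a spring). The foot meets the high face of a block in the nest at 0.045. The reading on the plunger is then carriage minus 0.045
- knob_top (a point): Top centre of the black mushroom palm knob on the carriage: 32 mm across, 21 tall, on a 10 mm stem. Push it straight down to lower the carriage. At fixture x = 85, y = -15 mm, 206 mm above the bench minus the carriage travel. The dial (58 across, face up, its top 46 mm lower) is 55 mm away towards -x
- column_top (a point): Top centre of the fixed round column (30 mm diameter) that carries the gauge, fixture (135, -15, 206) mm; the carriage around it is 52 x 50 mm
- foot (a point): Centre of the underside of the indicator's foot, a 14 mm disc on a sprung plunger below the dial, at fixture x = 30, y = -15 mm. Its height above the bench is 101 mm minus the carriage travel plus the plunger reading; 56 mm when standing on a block
- plunger (a joint): Indicator reading (m): how far the sprung foot is pushed in. 0 = free, 0.012 = end of stroke; spring 1 N at 0, 4 N at 0.012. With the foot on the block it grows one for one with the carriage travel. The dial needle turns with it, 5.2 rad clockwise for the full stroke
- tool_holder: Bystander: dark steel taper tool holder standing on its nose, 63 mm across, 150 tall. Origin: centre of its underside
- flange: Bystander: aluminium ring flange, 90 mm across, 24 tall, 32 mm bore, lying flat. Origin: centre of its underside
- spanner: Bystander: steel open-ended spanner 180 mm long, lying flat. Origin: centre of its underside
- oil_bottle: Bystander: white oil bottle with black cap, 60 mm across, 170 tall. Origin: centre of its underside
There are look-alikes about, which are no part of the job. What is shaped like the block but pink or red is not meant.

How it is judged:
On the way, in this order (a step that is already met when the one before it is completed fails the run):
1. the block is home in the nest, against the end stop (x of block in the frame of fixture above -0.0025 m and y of block in the frame of fixture between -0.004 and 0.004 m and angle between the x axis of block and the x axis of fixture, either way round below 0.04 rad and z of block in the frame of fixture below 0.019 m), for 0.2 s.
2. the clamp is locked over centre on the block, the block still home (all of step 1 and value of joint clamp_handle above 1.09 rad and contact force between clamp_arm and block above 2 N), for 0.3 s.
3. the indicator's foot stands on the clamped block with about half its stroke pushed in (all of step 2 and value of joint plunger between 0.003 and 0.009 m), for 0.5 s.
At the end, for the whole second after the job is handed in: Block home (within 2.5 mm of the end stop, 4 mm sideways, square within 0.04 rad, flat on the plate); clamp handle past dead centre (over 1.09 rad), its pad pressing the block with over 2 N; indicator foot on the block, pushed in 3 to 9 mm; all at rest (all of step 3 and linear speed of block below 0.02 m/s and velocity of joint carriage between -0.005 and 0.005 m/s); the robot touches nothing.
It fails at once if the indicator is driven to the end of its stroke (value of joint plunger above 0.0115 m).
It fails at once if the tool holder is pushed more than 20 mm or tipped (distance of tool_holder from where it was at the start of the episode above 0.02 m or angle between tool_holder's own z axis and vertical above 0.4 rad).
It fails at once if the aluminium flange is pushed more than 20 mm or tipped (distance of flange from where it was at the start of the episode above 0.02 m or angle between flange's own z axis and vertical above 0.4 rad).
It fails at once if the spanner is pushed more than 20 mm or tipped (distance of spanner from where it was at the start of the episode above 0.02 m or angle between spanner's own z axis and vertical above 0.4 rad).
It fails at once if the oil bottle is pushed more than 20 mm or tipped (distance of oil_bottle from where it was at the start of the episode above 0.02 m or angle between oil_bottle's own z axis and vertical above 0.4 rad).
It also fails if it takes over 67 s, if anything falls off the work surface, if the arm or the gripper's body presses on something with over 40 N, if the wrist force passes 120 N, or if a joint passes its speed limit or range.

## Working session

There is one attempt and no reset: what is moved stays moved. The work goes in short steps, Python scripts to look and compute and a tool call to move; the robot and the scene stay as the last step left them, time stands still between calls to the robot, and variables do not carry over. Pictures are saved under pics/ and viewed, about 8 in all and at most 12, crops included, and the job is handed in when it is done.

Besides the shell and the picture viewer there is one more tool, called after "Request:" by a JSON object that holds its "api" and its "payload". carry_out: Moves the arm, as the interface text tells. Its arguments: {"type":"object","properties":{"rows":{"type":"array","items":{"type":"number"}},"grip":{"type":"number"},"grip_force":{"type":"number"}},"required":["rows"]}

```bash
mkdir -p pics; cat > h.py <<'E'
import numpy as np, cv2
from cell import env
def cam(n):
    m=env.camera_model(n); f=240/np.tan(np.radians(m["fovy"])/2)
    return np.array([[f,0,m["cx"]],[0,f,m["cy"]],[0,0,1.]]),np.array(m["dist_coeffs"],float),np.array(m["rvec"],float),np.array(m["tvec"],float)
def proj(n,P):
    K,d,r,t=cam(n); return cv2.projectPoints(np.array(P,float).reshape(-1,1,3),r,t,K,d)[0].reshape(-1,2)
def ray(n,uv,z):
    K,d,r,t=cam(n); x=cv2.undistortPoints(np.array(uv,float).reshape(-1,1,2),K,d).reshape(-1,2)
    R=cv2.Rodrigues(r)[0]; c=-R.T@t; v=np.c_[x,np.ones(len(x))]@R
    z=np.broadcast_to(z,len(x)); return c+v*((z-c[2])/v[:,2])[:,None]
def snap(n,fn,box=None,s=1):
    im=env.read_camera(n)[:,:,::-1]; cv2.imwrite("pics/full_"+fn,im)
    if box: im=im[box[1]:box[3],box[0]:box[2]]
    cv2.imwrite("pics/"+fn,cv2.resize(im,None,fx=s,fy=s,interpolation=cv2.INTER_CUBIC))
E
python3 - <<'E'
from h import *
snap("scene","s1.png");snap("top","t1.png")
for n in("scene","top"):
    K,d,r,t=cam(n);print(n,K[0,0],d,-cv2.Rodrigues(r)[0].T@t)
print(env.state())
E
```

```text
scene 466.0942076597201 [-0.04638168  0.          0.          0.          0.        ] [ 1.16131742 -0.67002025  0.7861206 ]
top 601.6247823604366 [-0.13480417  0.          0.          0.          0.        ] [ 0.42440821 -0.02783282  1.61218487]
{'clock': 0.1, 'qpos': array([ 1.19530561e+00,  9.17897069e-02,  1.23176139e+00, -1.16247827e-05,
        1.81980640e+00, -5.66798336e-02]), 'dq': array([ 2.38190782e-03, -1.60177213e-03,  5.17819250e-04,  1.36169052e-05,
       -6.20824982e-04, -1.82899073e-04]), 'tau': array([ 1.33296860e-03, -4.47858381e+01, -4.07570779e+01,  6.98686042e-02,
        2.85013189e-02, -9.49932723e-05]), 'position': array([0.18795787, 0.56951709, 0.22161858]), 'orientation': array([ 4.80418285e-04,  8.10382402e-01,  5.85900661e-01, -7.40201711e-04]), 'contact_force': array([-0.05977552, -0.31231847, -0.28208175]), 'wrist_torque': array([-0.02677606,  0.007147  ,  0.01302973]), 'opening': 0.999097048885137}
```

View pics/s1.png

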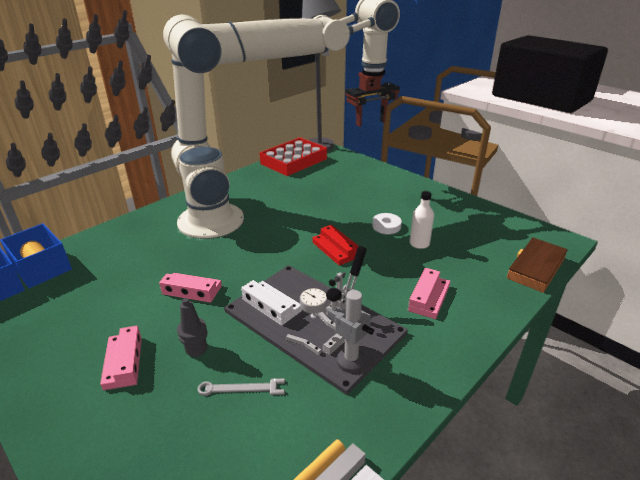

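View pics/t1.png

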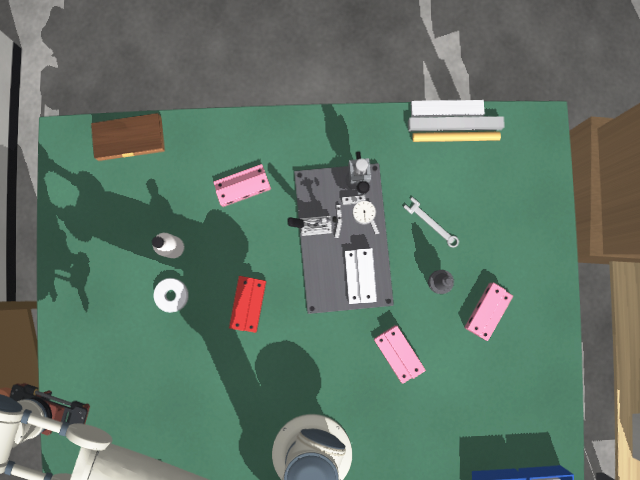

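Candidates: the silver block on the plate at top (360,276). Look-alikes are pink at (242,185), (489,311) and (400,354), and red at (248,304). I choose the silver one on the fixture plate, and will check it in a close crop.

```bash
python3 - <<'E'
from h import *
im=cv2.imread("pics/full_t1.png")[150:320,280:410]
cv2.imwrite("pics/t1c.png",cv2.resize(im,None,fx=3.5,fy=3.5,interpolation=cv2.INTER_CUBIC))
E
```

```text
(no output)
```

View pics/t1c.png

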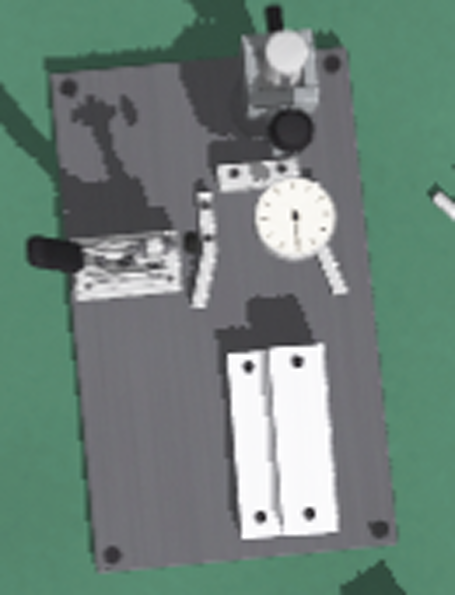

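```bash
cat > fit.py <<'E'
from h import *
from scipy.optimize import least_squares
def rig(p,L): # planar
    c,s=np.cos(p[2]),np.sin(p[2]); L=np.array(L,float)
    return np.c_[p[0]+c*L[:,0]-s*L[:,1],p[1]+s*L[:,0]+c*L[:,1]]
def fit(L,W,p0=(0,0,0)):
    r=least_squares(lambda p:(rig(p,L)-W).ravel(),p0); return r.x,r.fun.reshape(-1,2)
E
python3 - <<'E'
from fit import *
o=lambda q:np.array(q)/3.5+[280,150]-0.36
W=ray("top",o([(47,60),(350,48),(397,543),(98,572)]),.016)[:,:2]
p,e=fit([(.175,.15),(.175,-.08),(-.21,-.08),(-.21,.15)],W,(.5,0,0)); print("fix",p,e*1000)
B=ray("top",o([(338,530),(283,533),(324,344),(270,350),(241,539),(228,353)]),[.056]*4+[.036]*2)[:,:2]
b,e=fit([(-.07,-.035),(-.07,.005),(.07,-.035),(.07,.005),(-.07,.035),(.07,.035)],B,(.4,0,0)); print("blk",b,e*1000)
c,s=np.cos(p[2]),np.sin(p[2]);d=b[:2]-p[:2];print("blk in fix",c*d[0]+s*d[1],-s*d[0]+c*d[1],b[2]-p[2])
# check with scene projection & other points
F=lambda q:np.r_[rig(p,[q[:2]])[0]/1,q[2]]
for nm,q in dict(col=(.135,-.015,.206),knob0=(.085,-.015,.206),knob2=(.085,-.015,.186),hinge=(.02,.124,.066),mouth=(.025,0,.016),stop=(.07,0,.027),hp=(.02,.124+.09*np.cos(1.152),.066+.09*np.sin(1.152)),plate=(.175,-.08,.016)).items():
    print(nm,F(q).round(4),proj("top",F(q)).round(1),proj("scene",F(q)).round(1), ((proj("top",F(q))-[280,150]+.36)*3.5).round())
print(proj("scene",[np.r_[a,.016] for a in rig(p,[(.175,.15),(.175,-.08),(-.21,-.08),(-.21,.15)])]))
im=cv2.imread("pics/full_s1.png")[230:400,215:425]
cv2.imwrite("pics/s1c.png",cv2.resize(im,None,fx=3.5,fy=3.5,interpolation=cv2.INTER_CUBIC))
E
```

```text
fix [ 0.59464417 -0.13706181  0.05788476] [[-6.41095816 -3.28336357]
 [ 3.94376842  0.52768364]
 [ 0.38885293  0.1769247 ]
 [ 2.07833681  2.57875524]]
blk [ 0.4681197  -0.14253418  0.04174914] [[-1.44763073  0.36166437]
 [-2.16391097 -0.43296052]
 [ 0.42304998  0.50630068]
 [ 2.05716393  0.21080739]
 [ 0.41497755 -0.58124415]
 [ 0.71635023 -0.06456778]]
blk in fix -0.12662915153953294 0.0018565415594885204 -0.016135619753942024
col [ 0.7303 -0.1442  0.206 ] [[362.1 163.2]] [[352.7 294.2]] [[289.  47.]]
knob0 [ 0.6804 -0.1471  0.206 ] [[364.1 183.9]] [[332.5 283.3]] [[296. 120.]]
knob2 [ 0.6804 -0.1471  0.186 ] [[363.4 185.4]] [[332.4 291.1]] [[293. 125.]]
hinge [ 0.6074 -0.0121  0.066 ] [[308.7 223.1]] [[348.2 289.6]] [[102. 257.]]
mouth [ 0.6196 -0.1356  0.016 ] [[355.  219.4]] [[315.6 333.8]] [[264. 244.]]
stop [ 0.6645 -0.133   0.027 ] [[353.7 202.2]] [[330.7 339.9]] [[259. 184.]]
hp [0.6053 0.0244 0.1482] [[293.3 220.5]] [[359.  254.9]] [[ 48. 248.]]
plate [ 0.774  -0.2068  0.016 ] [[379.4 161.9]] [[345.  390.8]] [[349.  43.]]
[[407.28039139 329.04632032]
 [345.04318995 390.78780442]
 [222.53651814 306.03723328]
 [287.8300659  263.6580522 ]]
```

View pics/s1c.png

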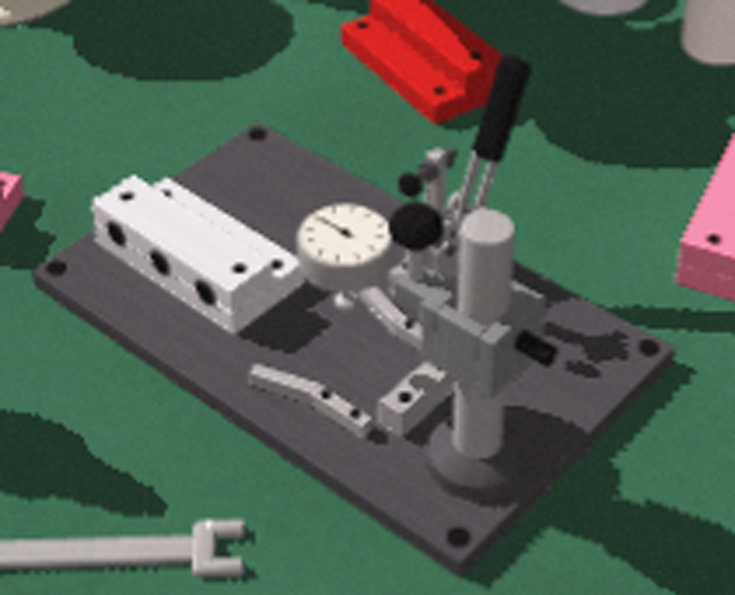

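The crop confirms it: the silver stepped block at crop (283,440) in the top view, ledge on the clamp side, about 127 mm short of home. The scene view shows the handle up and open at (355,262), the knob at (333,292) and the column top at (354,293). I'll refine the fixture pose with both cameras and then move.

```bash
cat >> fit.py <<'E'
from scipy.spatial.transform import Rotation as Ro
def loadF(): return np.load("F.npy")
def F2W(q):
    p=loadF(); return np.r_[rig(p,[q[:2]])[0],q[2]]
def goto(q,a=None,world=False):
    "rows numbers from measured pose to fixture point q(m), tool down, jaw along fixture y (+a)"
    p=loadF(); s=env.state(); w=np.array(q) if world else F2W(q)
    o=s["orientation"]; R=Ro.from_quat(np.r_[o[1:],o[0]])
    th=p[2]+np.pi/2+(a or 0); X=[np.cos(th),np.sin(th),0];Z=[0,0,-1]
    T=Ro.from_matrix(np.c_[X,np.cross(Z,X),Z])
    print("goto",np.round((R.inv().apply(w-s["position"]))/.03,3),(np.degrees((R.inv()*T).as_rotvec())/5).round(3), "world",w.round(4))
def where():
    s=env.state();p=loadF();d=s["position"][:2]-p[:2];c,sn=np.cos(p[2]),np.sin(p[2])
    print("t",s["clock"],"fix mm",np.round([1e3*(c*d[0]+sn*d[1]),1e3*(-sn*d[0]+c*d[1]),1e3*s["position"][2]],1),"F",s["contact_force"].round(1),"op",s["opening"])
E
python3 - <<'E'
from fit import *
o=lambda q:np.array(q)/3.5+[280,150]-0.36
os=lambda q:np.array(q)/3.5+[215,230]-0.36
C=[(.175,.15,.016),(.175,-.08,.016),(-.21,-.08,.016),(-.21,.15,.016)]
col=[(.135,-.015,.206)]
T=o([(47,60),(350,48),(397,543),(98,572),(288,51)]); TL=C+col
T=T[1:];TL=TL[1:]
S=os([(674,350),(460,567),(35,272),(258,124),(489,225)]);SL=C+col
def res(p):
    f=lambda L:[np.r_[rig(p,[q[:2]])[0],q[2]] for q in L]
    return np.r_[(proj("top",f(TL))-T).ravel(),(proj("scene",f(SL))-S).ravel()]
r=least_squares(res,(.594,-.137,.058),loss="soft_l1");np.save("F.npy",r.x);print(r.x,res(r.x).reshape(-1,2).round(1).tolist())
kn=os([(415,213)]);print("knob row",kn,[proj("scene",F2W((.085,-.015,z))).round(1).tolist() for z in(.206,.196,.186)])
p=r.x;b=np.array([.46812,-.14253]);d=b-p[:2];c,s=np.cos(p[2]),np.sin(p[2]);print("blk",c*d[0]+s*d[1],-s*d[0]+c*d[1])
where();goto((.40,.25,.2),world=True)
E
```

```text
[ 0.59553488 -0.13707848  0.06085576] [[-0.5, -1.8], [0.1, -0.6], [-0.8, -0.9], [-0.0, -1.4], [0.3, -0.6], [-0.4, -0.7], [-2.0, -1.0], [-0.6, -1.2], [-1.2, 0.4]]
knob row [[333.21142857 290.49714286]] [[[332.9, 283.4]], [[332.9, 287.4]], [[332.8, 291.3]]]
blk -0.1275105700423692 0.0023077164737234385
t 0.1 fix mm [-363.8  730.1  221.6] F [-0.1 -0.3 -0.3] op 0.999097048885137
goto [-7.897 10.05   0.734] [-0.005  0.02  -4.351] world [0.4  0.25 0.2 ]
```

Request:
{"api": "carry_out", "payload": {"rows": [-8,10,0.5,0,0,-4.35,-8,10,0.5,0,0,-4.35,-8,10,0.5,0,0,-4.35,-8,10,0.5,0,0,-4.35,-8,10,0.5,0,0,-4.35], "grip": 0.2}}

```text
clock: 0.6
position: [0.3237, 0.3605, 0.2124]
orientation: [0.0, 0.685, 0.729, -0.0]
contact_force: [0.4, 0.3, -0.1]
opening: 0.582
```

```bash
python3 - <<'E'
from fit import *
where();goto((-.235,0,.15))
E
```

```text
t 0.6 fix mm [-241.1  513.2  212.4] F [ 0.4  0.3 -0.1] op 0.5824232421405683
goto [-17.106   0.192   2.088] [-0.003  0.004  0.007] world [ 0.361  -0.1514  0.15  ]
```

Request:
{"api": "carry_out", "payload": {"rows": [-17.1,0.2,1,0,0,0,-17.1,0.2,1,0,0,0,-17.1,0.2,1,0,0,0,-17.1,0.2,1,0,0,0,-17.1,0.2,1,0,0,0]}}

```text
clock: 1.1
position: [0.3408, 0.1116, 0.1979]
orientation: [0.0, 0.685, 0.729, 0.0]
contact_force: [0.8, 0.3, -0.0]
opening: 0.4
```

```bash
python3 - <<'E'
from fit import *
where();goto((-.235,0,.1))
E
```

```text
t 1.1 fix mm [-239.1  263.7  197.9] F [ 0.8  0.3 -0. ] op 0.4002803041189036
goto [-8.791  0.131  3.265] [0.002 0.001 0.008] world [ 0.361  -0.1514  0.1   ]
```

Request:
{"api": "carry_out", "payload": {"rows": [-8.8,0.1,2,0,0,0,-8.8,0.1,2,0,0,0,-8.8,0.1,2,0,0,0,-8.8,0.1,2,0,0,0,-8.8,0.1,2,0,0,0]}}

```text
clock: 1.6
position: [0.3584, -0.1318, 0.1425]
orientation: [0.0, 0.685, 0.728, 0.0]
contact_force: [1.3, -0.2, 0.6]
opening: 0.401
```

```bash
python3 - <<'E'
from fit import *
where();goto((-.235,0,.032))
E
```

```text
t 1.6 fix mm [-236.4   19.7  142.5] F [ 1.3 -0.2  0.6] op 0.4014478640881933
goto [-0.657  0.045  3.682] [ 0.008  0.002 -0.005] world [ 0.361  -0.1514  0.032 ]
```

Request:
{"api": "carry_out", "payload": {"rows": [-0.55,0.0,1.2,0,0,0,-0.5,0.0,2.4,0,0,0,-0.5,0.0,3.5,0,0,0,-0.5,0.0,3.5,0,0,0]}}

```text
clock: 2.0
position: [0.3566, -0.1434, 0.0329]
orientation: [-0.005, 0.686, 0.728, -0.001]
contact_force: [-0.0, -0.5, 0.1]
opening: 0.396
```

```bash
python3 - <<'E'
from fit import *
where();goto((-.21,0,.034));snap("top","t2.png",(280,150,410,320),3.5)
E
```

```text
t 2.0 fix mm [-238.9    8.2   32.9] F [-0.  -0.5  0.1] op 0.3960239032365863
goto [-0.273  0.962 -0.047] [-0.094 -0.056 -0.009] world [ 0.3859 -0.1499  0.034 ]
```

View pics/t2.png

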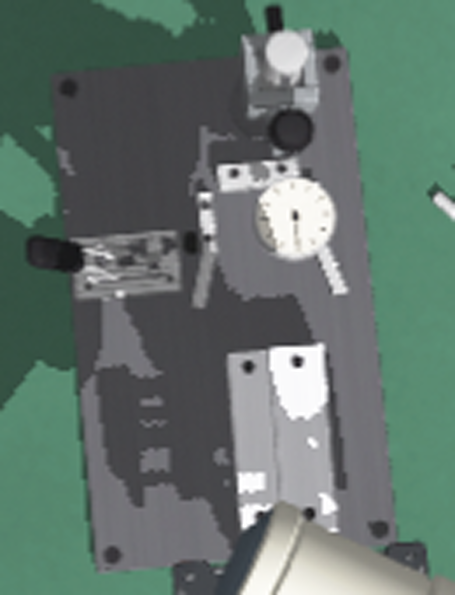

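Request:
{"api": "carry_out", "payload": {"rows": [-0.25,0.5,0,-0.1,-0.05,0,-0.25,1.0,0,-0.1,-0.05,0,-0.25,1.4,0,-0.1,-0.05,0,-0.25,1.8,0,-0.1,-0.05,0,-0.25,2.2,0,-0.1,-0.05,0]}}

```text
clock: 2.55
position: [0.4269, -0.1489, 0.0406]
orientation: [0.006, 0.685, 0.728, 0.001]
contact_force: [-5.1, -1.1, 2.5]
opening: 0.404
```

```bash
python3 - <<'E'
from fit import *
where();goto((-.08,0,.034))
E
```

```text
t 2.55 fix mm [-169.    -1.6   40.6] F [-5.1 -1.1  2.5] op 0.4041016851593856
goto [0.054 2.965 0.248] [0.105 0.077 0.001] world [ 0.5157 -0.1419  0.034 ]
```

Request:
{"api": "carry_out", "payload": {"rows": [0.05,-0.5,0,0.1,0.08,0,0.05,-0.6,0.2,0.1,0.08,0,0.05,-0.6,0.4,0.1,0.08,0,0.05,-0.6,0.4,0.1,0.08,0]}}

```text
clock: 2.95
position: [0.4082, -0.1477, 0.0256]
orientation: [-0.001, 0.685, 0.728, 0.001]
contact_force: [-0.4, 0.5, 0.8]
opening: 0.398
```

```bash
python3 - <<'E'
from fit import *
where();goto((-.08,0,.028));snap("top","t3.png",(280,150,410,320),3.5)
E
```

```text
t 2.95 fix mm [-187.6    0.8   25.6] F [-0.4  0.5  0.8] op 0.39807014571035537
goto [-0.026  3.588 -0.081] [ 0.001 -0.03  -0.   ] world [ 0.5157 -0.1419  0.028 ]
```

View pics/t3.png

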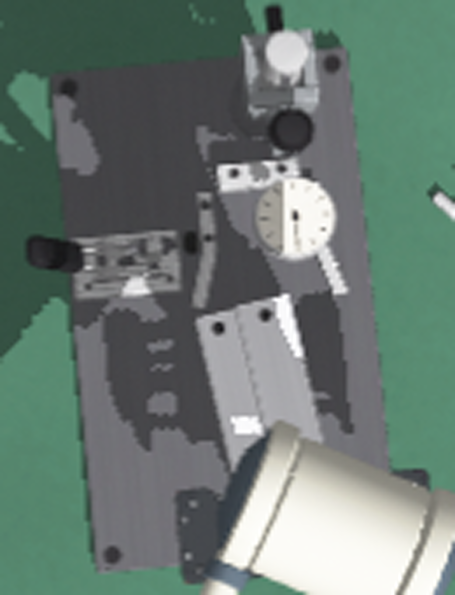

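```bash
python3 - <<'E'
from fit import *
o=lambda q:np.array(q)/3.5+[280,150]-0.36
W=ray("top",o([(289,295),(240,309),(197,320),(324,430),(232,471)]),[.056,.056,.036,.056,.036])[:,:2]
L=[(.07,-.035),(.07,.005),(.07,.035)]
b,e=fit(L,W[:3],(.5,-.14,.2));print(b,e*1e3)
p=loadF();d=b[:2]-p[:2];c,s=np.cos(p[2]),np.sin(p[2]);print("blk",c*d[0]+s*d[1],-s*d[0]+c*d[1],b[2]-p[2])
print("pt at -.045:",np.array([c*d[0]+s*d[1],-s*d[0]+c*d[1]])-.045*np.array([np.cos(b[2]-p[2]),np.sin(b[2]-p[2])]))
goto((-.205,-.02,.085))
E
```

```text
[ 0.50022477 -0.13203514  0.21714143] [[-0.20843295 -0.80387569]
 [ 0.57025589  1.49521087]
 [-0.36182362 -0.69133534]]
blk -0.09482694716326459 0.01083059354798168 0.15628567297353732
pt at -.045: [-0.1392785   0.00382633]
goto [-0.687 -0.581 -1.976] [ 0.001 -0.03  -0.   ] world [ 0.3921 -0.1695  0.085 ]
```

Request:
{"api": "carry_out", "payload": {"rows": [0,-0.2,-0.9,0,0,0,0,-0.2,-1.8,0,0,0,0.1,0.8,-1.8,0,0,0,0.1,1.75,-1.8,0,0,0,0.1,1.75,-1.8,0,0,0], "grip": -1}}

```text
clock: 3.5
position: [0.4626, -0.1415, 0.08]
orientation: [-0.001, 0.685, 0.729, 0.001]
contact_force: [-0.7, -0.2, -0.7]
opening: 0.816
```

```bash
python3 - <<'E'
from fit import *
where();goto((-.135,.004,.023))
E
```

```text
t 3.5 fix mm [-133.     3.7   80. ] F [-0.7 -0.2 -0.7] op 0.8155933377575136
goto [ 0.005 -0.069  1.899] [ 0.011 -0.031  0.013] world [ 0.4605 -0.1413  0.023 ]
```

Request:
{"api": "carry_out", "payload": {"rows": [0,0,0,0,0,0,0,0,0,0,0,0,0,0,0.7,0,0,0,0,0,1.4,0,0,0,0,0,1.85,0,0,0], "grip": -1}}

```text
clock: 4.0
position: [0.4592, -0.1416, 0.023]
orientation: [-0.002, 0.685, 0.728, 0.001]
contact_force: [0.3, 0.6, -0.2]
opening: 0.996
```

Request:
{"api": "carry_out", "payload": {"rows": [0,0,0,0,0,0,0,0,0,0,0,0,0,0,0,0,0,0,0,0,0,0,0,0,0,0,0,0,0,0], "grip": 0.9, "grip_force": 20}}

```text
clock: 4.5
position: [0.4603, -0.1416, 0.0246]
orientation: [-0.001, 0.685, 0.728, 0.001]
contact_force: [-2.3, 2.0, -2.4]
opening: 0.837
```

```bash
python3 - <<'E'
from fit import *
where();goto((-.06,0,.023));snap("top","t4.png",(280,150,410,320),3.5)
E
```

```text
t 4.5 fix mm [-135.3    3.7   24.6] F [-2.3  2.  -2.4] op 0.8365340461551556
goto [-0.125  2.51   0.052] [-0.004 -0.032  0.002] world [ 0.5356 -0.1407  0.023 ]
```

View pics/t4.png

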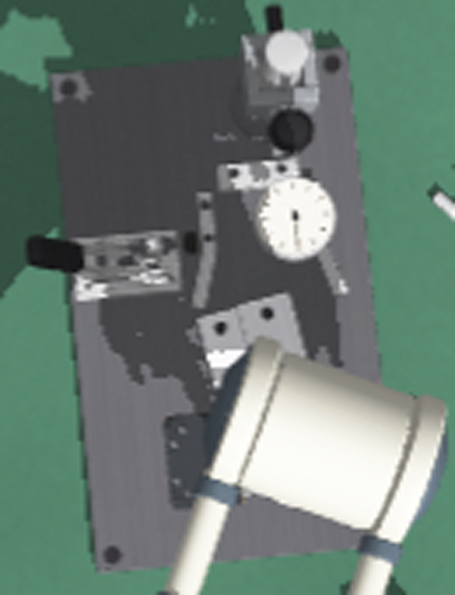

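Request:
{"api": "carry_out", "payload": {"rows": [0,0,0,0,0,0,0,0,0,0,0,0,0,0,0,0,0,0], "grip": 0.9, "grip_force": 60}}

```text
clock: 4.85
position: [0.4604, -0.1417, 0.0246]
orientation: [-0.001, 0.685, 0.728, 0.001]
contact_force: [-3.4, 1.7, 0.2]
opening: 0.821
```

```bash
python3 - <<'E'
from fit import *
where();goto((-.105,0,.023));goto((-.06,0,.023))
E
```

```text
t 4.85 fix mm [-135.2    3.7   24.6] F [-3.4  1.7  0.2] op 0.8209987735229601
goto [-0.122  1.006  0.052] [-0.   -0.03 -0.  ] world [ 0.4907 -0.1435  0.023 ]
goto [-0.122  2.506  0.052] [-0.   -0.03 -0.  ] world [ 0.5356 -0.1407  0.023 ]
```

Request:
{"api": "carry_out", "payload": {"rows": [0,0,0,0,0,0,0,0,0,0,0,0.4,0,0,0,0,0,0,0,0,0,0,0,-0.4,0,0,0,0,0,0]}}

```text
clock: 5.35
position: [0.461, -0.1418, 0.0246]
orientation: [-0.0, 0.685, 0.728, 0.001]
contact_force: [-3.0, 2.4, -0.4]
opening: 0.828
```

```bash
python3 - <<'E'
from fit import *
where();goto((-.105,0,.023));snap("scene","s4.png",(225,230,405,365),4)
E
```

```text
t 5.35 fix mm [-134.6    3.5   24.6] F [-3.   2.4 -0.4] op 0.827528659561373
goto [-0.118  0.987  0.054] [ 0.016 -0.027  0.006] world [ 0.4907 -0.1435  0.023 ]
```

View pics/s4.png

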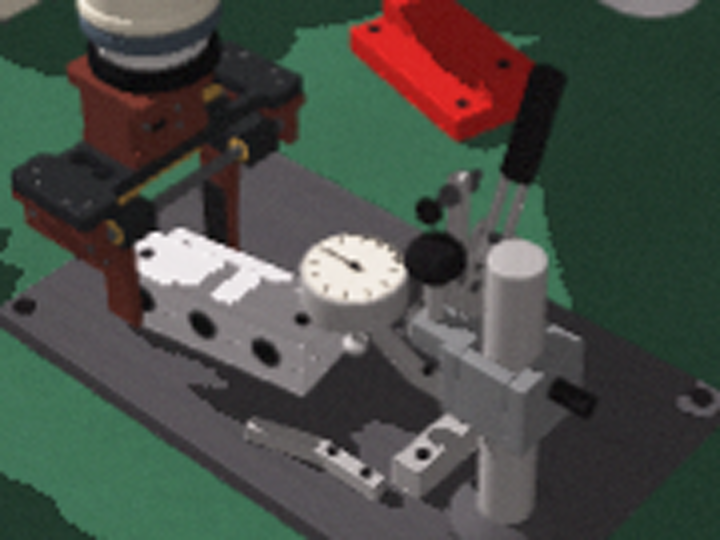

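Request:
{"api": "carry_out", "payload": {"rows": [0,0,0,0,0,0.7,0,0,0,0,0,1.4,-0.06,0.3,0,0,0,1.4,-0.12,0.65,0,0,0,1.4,-0.12,1.0,0,0,0,1.4]}}

```text
clock: 5.9
position: [0.4912, -0.144, 0.0246]
orientation: [-0.001, 0.728, 0.685, 0.001]
contact_force: [-4.4, -0.3, 2.2]
opening: 0.825
```

```bash
python3 - <<'E'
from fit import *
where();snap("top","t5.png",(310,190,400,290),6)
E
```

```text
t 5.9 fix mm [-104.5   -0.6   24.6] F [-4.4 -0.3  2.2] op 0.8254909974304053
```

View pics/t5.png

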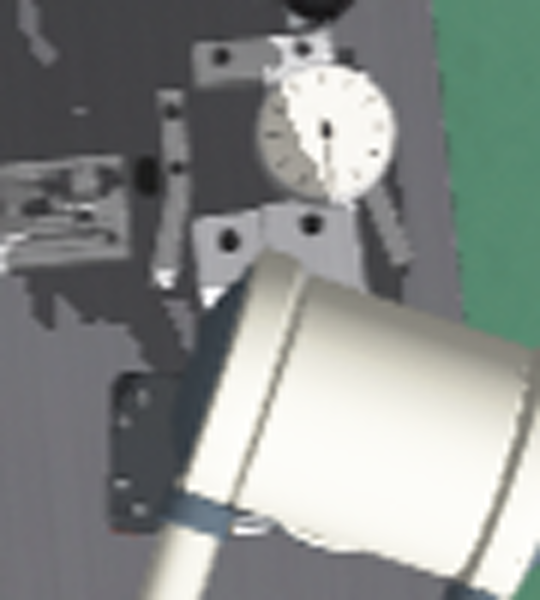

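```bash
python3 - <<'E'
from fit import *
o=lambda q:np.array(q)/6+[310,190]-0.42
W=ray("top",o([(193,220),(262,208),(203,300),(357,205)]),[.036,.056,.036,.056])[:,:2]
p=loadF();c,s=np.cos(p[2]),np.sin(p[2])
print(np.c_[(W-p[:2])@[c,s],(W-p[:2])@[-s,c]].round(4))
E
```

```text
[[ 0.0069  0.0381]
 [ 0.0073  0.0088]
 [-0.0286  0.037 ]
 [ 0.0049 -0.0324]]
```

Request:
{"api": "carry_out", "payload": {"rows": [-0.08,0,0,0,0,0,-0.08,0,0,0,0,0]}}

```text
clock: 6.15
position: [0.4915, -0.1457, 0.0246]
orientation: [-0.0, 0.728, 0.685, 0.002]
contact_force: [3.5, 0.8, -1.6]
opening: 0.826
```

Request:
{"api": "carry_out", "payload": {"rows": [0,0,0,0,0,0,0,0,0,0,0,0,0,0,0,0,0,0,0,0,-0.9,0,0,0,0,0,-1.9,0,0,0], "grip": -1}}

```text
clock: 6.65
position: [0.4892, -0.1458, 0.0806]
orientation: [-0.002, 0.729, 0.685, -0.0]
contact_force: [-0.0, -0.1, 0.6]
opening: 1.0
```

```bash
python3 - <<'E'
from fit import *
where();goto((-.16,0,.08))
E
```

```text
t 6.65 fix mm [-106.7   -2.3   80.6] F [-0.  -0.1  0.6] op 1.0000004792594706
goto [-0.142 -1.773  0.027] [-0.039 -0.038 -1.403] world [ 0.4358 -0.1468  0.08  ]
```

Request:
{"api": "carry_out", "payload": {"rows": [-0.15,-1.2,0,0,0,-1.4,-0.15,-1.85,0,0,0,-1.4,-0.15,-1.85,0,0,0,-1.4,-0.15,-1.85,0.0,0,0,-1.4,-0.15,-1.85,0.9,0,0,-1.4], "grip": 0.15}}

```text
clock: 7.15
position: [0.4378, -0.1481, 0.0579]
orientation: [0.003, 0.685, 0.728, 0.002]
contact_force: [-0.6, -1.0, -0.3]
opening: 0.587
```

Request:
{"api": "carry_out", "payload": {"rows": [0,0,0.5,0,0,0,0,0,0.9,0,0,0,0,0,0.9,0,0,0]}}

```text
clock: 7.45
position: [0.4337, -0.1463, 0.0249]
orientation: [-0.003, 0.685, 0.728, 0.0]
contact_force: [-0.4, 0.9, -0.2]
opening: 0.428
```

```bash
python3 - <<'E'
from fit import *
where();goto((-.08,0,.026))
E
```

```text
t 7.45 fix mm [-162.1    0.6   24.9] F [-0.4  0.9 -0.2] op 0.4283230684539998
goto [-0.021  2.735 -0.046] [-0.044 -0.052  0.001] world [ 0.5157 -0.1419  0.026 ]
```

Request:
{"api": "carry_out", "payload": {"rows": [0,0.3,0,0,0,0,0,0.6,0,0,0,0,0,0.85,0,0,0,0,0,1.1,0,0,0,0,0,1.35,0,0,0,0]}}

```text
clock: 7.95
position: [0.4746, -0.1441, 0.028]
orientation: [-0.002, 0.685, 0.728, -0.0]
contact_force: [-7.5, 1.1, 4.6]
opening: 0.425
```

Request:
{"api": "carry_out", "payload": {"rows": [0,0.25,0,0,0,0,0,0.5,0,0,0,0,0,0.75,0,0,0,0,0,1.0,0,0,0,0,0,1.1,0,0,0,0]}}

```text
clock: 8.45
position: [0.508, -0.1419, 0.0279]
orientation: [-0.002, 0.685, 0.729, 0.0]
contact_force: [-9.1, 2.5, 5.4]
opening: 0.43
```

```bash
python3 - <<'E'
from fit import *
where();goto((-.08,0,.026))
E
```

```text
t 8.45 fix mm [-87.7   0.5  27.9] F [-9.1  2.5  5.4] op 0.4302182830641615
goto [-0.016  0.256  0.062] [-0.032 -0.042  0.008] world [ 0.5157 -0.1419  0.026 ]
```

Normal sliding force so far. Now slow pushes until it stops.

Request:
{"api": "carry_out", "payload": {"rows": [0,0.1,0,0,0,0,0,0.2,0,0,0,0,0,0.25,0,0,0,0]}}

```text
clock: 8.75
position: [0.5132, -0.1414, 0.0278]
orientation: [-0.004, 0.685, 0.729, -0.001]
contact_force: [-18.8, 1.8, 12.7]
opening: 0.426
```

Request:
{"api": "carry_out", "payload": {"rows": [0,0.06,0,0,0,0,0,0.12,0,0,0,0]}}

```text
clock: 8.95
position: [0.5135, -0.1413, 0.0278]
orientation: [-0.007, 0.685, 0.729, -0.004]
contact_force: [-34.0, 1.8, 21.6]
opening: 0.423
```

```bash
python3 - <<'E'
from fit import *
where()
E
```

```text
t 8.95 fix mm [-82.1   0.7  27.8] F [-34.    1.8  21.6] op 0.4228454382656155
```

Request:
{"api": "carry_out", "payload": {"rows": [0,-0.5,0,0,0,0,0,-1,0,0,0,0,0,-1,-1.5,0,0,0,0,-1,-3,0,0,0,0,-1,-4.5,0,0,0], "grip": 1}}

```text
clock: 9.45
position: [0.4897, -0.1438, 0.1643]
orientation: [-0.001, 0.685, 0.728, 0.001]
contact_force: [0.0, -1.2, 0.6]
opening: 0.022
```

```bash
python3 - <<'E'
from fit import *
where();goto((.02,.14,.26));snap("top","t6.png",(310,180,400,290),5)
E
```

```text
t 9.45 fix mm [-106.    -0.3  164.3] F [ 0.  -1.2  0.6] op 0.02208823540152032
goto [ 4.684  4.204 -3.174] [ 0.009 -0.028  0.001] world [0.607  0.0039 0.26  ]
```

View pics/t6.png

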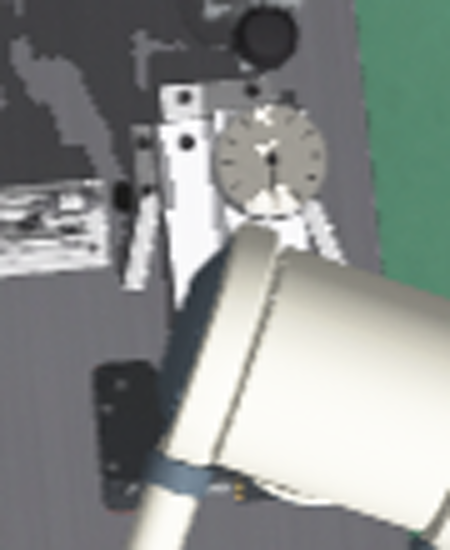

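The top view shows the ledge end flush on the stop at crop (185,118), between the rails: home. Next is the clamp handle, using the closed fingers.

Request:
{"api": "carry_out", "payload": {"rows": [0,0,-1.6,0,0,0,1.0,1.0,-3.2,0,0,0,2.1,2.0,-3.2,0,0,0,3.2,3.1,-3.2,0,0,0,4.2,4.2,-3.2,0,0,0]}}

```text
clock: 10.0
position: [0.6096, -0.0087, 0.2602]
orientation: [0.0, 0.685, 0.728, 0.002]
contact_force: [-0.2, 0.3, 0.4]
opening: 0.008
```

Request:
{"api": "carry_out", "payload": {"rows": [0.1,0,0,0,0,0,0.1,0,0,0,0,0]}}

```text
clock: 10.2
position: [0.608, -0.0066, 0.2578]
orientation: [-0.001, 0.684, 0.729, 0.0]
contact_force: [0.1, 1.0, 0.1]
opening: 0.007
```

```bash
python3 - <<'E'
from fit import *
where();goto((.019,.127,.145))
E
```

```text
t 10.2 fix mm [ 20.4 129.5 257.8] F [0.1 1.  0.1] op 0.007126320317618353
goto [-0.093 -0.043  3.759] [-0.014 -0.029  0.026] world [ 0.6068 -0.0092  0.145 ]
```

Request:
{"api": "carry_out", "payload": {"rows": [-0.1,0,1.2,0,0,0,-0.1,0,2.4,0,0,0,-0.1,0,3.4,0,0,0,-0.1,0,3.75,0,0,0,-0.1,0,3.75,0,0,0]}}

```text
clock: 10.7
position: [0.6064, -0.0114, 0.1452]
orientation: [-0.002, 0.686, 0.728, 0.0]
contact_force: [-0.7, -0.2, 0.4]
opening: 0.005
```

```bash
python3 - <<'E'
from fit import *
where()
h=13.5;c=None
for a in np.arange(0,1.21,.1):
    f=1.152-a; r=85
    print(round(a,2),(124+r*np.cos(f)-8.5*np.sin(f)-h).round(1),(66+r*np.sin(f)+8.5*np.cos(f)).round(1))
E
```

```text
t 10.7 fix mm [ 18.5 124.8 145.2] F [-0.7 -0.2  0.4] op 0.004637821294475024
0.0 137.3 147.1
0.1 145.3 144.0
0.2 152.9 140.2
0.3 160.1 135.6
0.4 166.8 130.3
0.5 172.9 124.3
0.6 178.4 117.8
0.7 183.3 110.8
0.8 187.4 103.3
0.9 190.7 95.4
1.0 193.2 87.3
1.1 194.9 78.9
1.2 195.8 70.4
```

Request:
{"api": "carry_out", "payload": {"rows": [0.68,0.04,0.04,0,0,0,0.94,0.04,0.17,0,0,0,1.18,0.04,0.32,0,0,0,1.4,0.04,0.5,0,0,0,1.6,0.04,0.7,0,0,0]}}

```text
clock: 11.2
position: [0.6058, 0.0379, 0.1255]
orientation: [-0.001, 0.685, 0.728, 0.001]
contact_force: [-0.6, -0.5, 0.2]
opening: 0.002
```

```bash
python3 - <<'E'
from fit import *
where()
E
```

```text
t 11.2 fix mm [ 20.9 174.  125.5] F [-0.6 -0.5  0.2] op 0.0022506514913217136
```

Request:
{"api": "carry_out", "payload": {"rows": [0.18,0,0.22,0,0,0,0.35,0,0.45,0,0,0,0.48,0,0.7,0,0,0,0.59,0,0.96,0,0,0,0.68,0,1.23,0,0,0]}}

```text
clock: 11.7
position: [0.6043, 0.0584, 0.0879]
orientation: [-0.001, 0.685, 0.728, 0.001]
contact_force: [-0.3, 0.6, 2.8]
opening: 0.003
```

```bash
python3 - <<'E'
from fit import *
where()
E
```

```text
t 11.7 fix mm [ 20.7 194.6  87.9] F [-0.3  0.6  2.8] op 0.003363736989742955
```

Contact force is rising as expected. Now press through dead centre to the stop.

Request:
{"api": "carry_out", "payload": {"rows": [0.03,0,0.15,0,0,0,0.05,0,0.3,0,0,0,0.05,0,0.42,0,0,0,0.05,0,0.5,0,0,0]}}

```text
clock: 12.1
position: [0.6041, 0.0593, 0.0728]
orientation: [-0.001, 0.685, 0.728, 0.001]
contact_force: [0.2, -0.1, 3.0]
opening: 0.008
```

```bash
python3 - <<'E'
from fit import *
where()
E
```

```text
t 12.1 fix mm [ 20.5 195.5  72.8] F [ 0.2 -0.1  3. ] op 0.008288054695760121
```

Request:
{"api": "carry_out", "payload": {"rows": [0,0,0.08,0,0,0,0,0,0.15,0,0,0]}}

```text
clock: 12.3
position: [0.6044, 0.0593, 0.0724]
orientation: [-0.0, 0.685, 0.728, 0.001]
contact_force: [-10.0, -0.0, 21.8]
opening: 0.007
```

```bash
python3 - <<'E'
from fit import *
where()
E
```

```text
t 12.3 fix mm [ 20.8 195.5  72.4] F [-10.   -0.   21.8] op 0.006587098010949301
```

Request:
{"api": "carry_out", "payload": {"rows": [0,0,-1.5,0,0,0,0,0,-3.0,0,0,0,0,0,-4.5,0,0,0,0,0,-6,0,0,0,0,0,-6.2,0,0,0]}}

```text
clock: 12.8
position: [0.6059, 0.0589, 0.2629]
orientation: [0.003, 0.685, 0.728, 0.005]
contact_force: [-0.1, 0.5, 0.8]
opening: 0.004
```

```bash
python3 - <<'E'
from fit import *
where();goto((.083,-.015,.25))
snap("top","t7.png",(290,160,400,270),5);snap("scene","s7.png",(225,230,405,365),4)
a=cv2.imread("pics/t7.png");b=cv2.imread("pics/s7.png");b=cv2.resize(b,(400,300));a=cv2.resize(a,(400,400))
cv2.imwrite("pics/c7.png",np.hstack([a,cv2.copyMakeBorder(b,0,100,0,0,0)]))
E
```

```text
t 12.8 fix mm [ 22.3 195.  262.9] F [-0.1  0.5  0.8] op 0.0037240463045605035
goto [-6.999  2.022  0.439] [ 0.132 -0.025 -0.004] world [ 0.6793 -0.147   0.25  ]
```

View pics/c7.png

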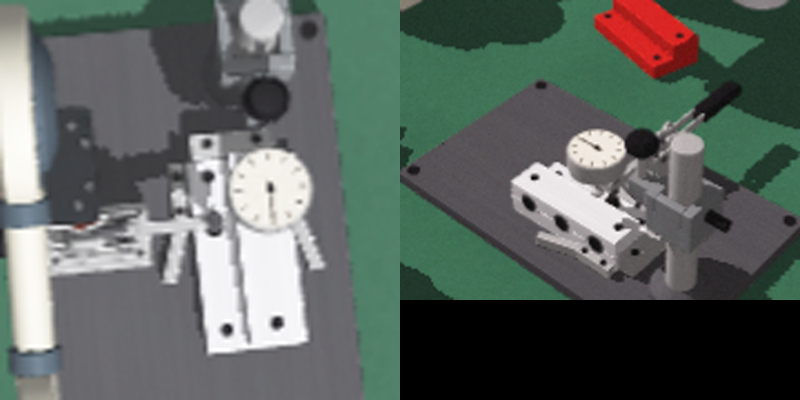

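The clamp arm lies on the ledge at (212,222) and the handle is laid over at (718,97). The block is on the stop. Now the knob at (266,98).

Request:
{"api": "carry_out", "payload": {"rows": [-1.6,0.4,0.2,0.1,0,0,-3.2,0.8,0.2,0.1,0,0,-4.8,1.2,0.2,0.1,0,0,-6.2,1.7,0.2,0.1,0,0,-7,2.0,0.2,0.1,0,0]}}

```text
clock: 13.4
position: [0.6767, -0.1505, 0.244]
orientation: [-0.006, 0.686, 0.727, -0.004]
contact_force: [-0.4, 0.6, -0.3]
opening: 0.005
```

Request:
{"api": "carry_out", "payload": {"rows": [0,0,0.4,0,0,0,0,0,0.8,0,0,0,0,0,1.2,0,0,0]}}

```text
clock: 13.7
position: [0.676, -0.1454, 0.2096]
orientation: [-0.005, 0.685, 0.729, -0.003]
contact_force: [-0.8, 0.2, -0.2]
opening: 0.005
```

```bash
python3 - <<'E'
from fit import *
where();goto((.083,-.015,.2))
E
```

```text
t 13.7 fix mm [ 79.8 -13.2 209.6] F [-0.8  0.2 -0.2] op 0.004942758402882823
goto [-0.063  0.111  0.318] [-0.131 -0.046  0.014] world [ 0.6793 -0.147   0.2   ]
```

Request:
{"api": "carry_out", "payload": {"rows": [-0.05,0.1,0.2,-0.13,0,0,-0.05,0.1,0.4,-0.13,0,0,-0.05,0.1,0.6,-0.13,0,0]}}

```text
clock: 14.0
position: [0.6796, -0.1473, 0.1945]
orientation: [0.0, 0.685, 0.729, 0.002]
contact_force: [-0.4, 0.8, 0.5]
opening: 0.006
```

Request:
{"api": "carry_out", "payload": {"rows": [0,0,0.2,0,0,0,0,0,0.4,0,0,0]}}

```text
clock: 14.2
position: [0.6798, -0.1477, 0.1836]
orientation: [0.001, 0.685, 0.728, 0.002]
contact_force: [-2.9, 1.4, 6.4]
opening: 0.004
```

```bash
python3 - <<'E'
from fit import *
where();print(env.state()["wrist_torque"])
E
```

```text
t 14.2 fix mm [ 83.4 -15.7 183.6] F [-2.9  1.4  6.4] op 0.004349652504974992
[ 0.24963526  0.40051926 -0.00221773]
```

Request:
{"api": "carry_out", "payload": {"rows": [0,0,0.25,0,0,0,0,0,0.5,0,0,0,0,0,0.65,0,0,0,0,0,0.65,0,0,0]}}

```text
clock: 14.6
position: [0.6798, -0.1477, 0.1635]
orientation: [0.0, 0.685, 0.728, 0.002]
contact_force: [-0.3, 1.2, 1.8]
opening: 0.004
```

Request:
{"api": "carry_out", "payload": {"rows": [0,0,0.07,0,0,0,0,0,0.07,0,0,0]}}

```text
clock: 14.8
position: [0.6798, -0.1478, 0.1619]
orientation: [0.0, 0.685, 0.728, 0.002]
contact_force: [-2.1, 1.8, 4.1]
opening: 0.002
```

Request:
{"api": "carry_out", "payload": {"rows": [0,0,0.07,0,0,0,0,0,0.07,0,0,0]}}

```text
clock: 15.0
position: [0.6798, -0.1477, 0.1601]
orientation: [0.0, 0.685, 0.728, 0.002]
contact_force: [-3.0, 1.9, 5.9]
opening: 0.006
```

Request:
{"api": "carry_out", "payload": {"rows": [0,0,0.06,0,0,0,0,0,0.12,0,0,0,0,0,0.16,0,0,0,0,0,0.16,0,0,0]}}

```text
clock: 15.4
position: [0.6799, -0.1477, 0.1559]
orientation: [0.001, 0.685, 0.728, 0.002]
contact_force: [-3.5, 1.4, 7.4]
opening: 0.002
```

```bash
python3 - <<'E'
from fit import *
where()
E
```

```text
t 15.4 fix mm [ 83.5 -15.8 155.9] F [-3.5  1.4  7.4] op 0.0020746292038421013
```

Request:
{"api": "carry_out", "payload": {"rows": [0,0,-0.5,0,0,0,0,0,-1.5,0,0,0,0,0,-2.8,0,0,0,0,0,-3.5,0,0,0,0,0,-3.5,0,0,0]}}

```text
clock: 15.9
position: [0.6805, -0.1487, 0.2644]
orientation: [0.004, 0.685, 0.728, 0.004]
contact_force: [0.1, -0.0, 0.1]
opening: 0.008
```

Request:
{"api": "carry_out", "payload": {"rows": [1.5,-0.4,0,0,0,0,3,-0.8,0,0,0,0,4.5,-1.2,0,0,0,0,6,-1.6,0,0,0,0,7,-2,0,0,0,0]}}

```text
clock: 16.4
position: [0.6055, 0.0604, 0.2572]
orientation: [-0.001, 0.685, 0.729, 0.001]
contact_force: [0.4, -0.7, -0.6]
opening: 0.006
```

Request:
{"api": "carry_out", "payload": {"rows": [0,0,0,0,0,0,0,0,0,0,0,0,0,0,0,0,0,0]}}

```text
clock: 16.7
position: [0.607, 0.0567, 0.2581]
orientation: [-0.0, 0.686, 0.728, 0.001]
contact_force: [0.2, 0.1, -0.9]
opening: 0.004
```

```bash
python3 - <<'E'
from fit import *
where()
snap("top","t8.png",(290,160,400,270),5);snap("scene","s8.png",(225,230,405,365),4)
a=cv2.imread("pics/full_t8.png")[170:270,320:395];a=cv2.resize(a,(390,520),interpolation=cv2.INTER_CUBIC)
b=cv2.imread("pics/full_s8.png")[245:350,290:390];b=cv2.resize(b,(400,420),interpolation=cv2.INTER_CUBIC)
cv2.imwrite("pics/c8.png",np.hstack([a,cv2.copyMakeBorder(b,0,100,0,0,0)]))
E
```

```text
t 16.7 fix mm [ 23.2 192.7 258.1] F [ 0.2  0.1 -0.9] op 0.00404721909612054
```

View pics/c8.png

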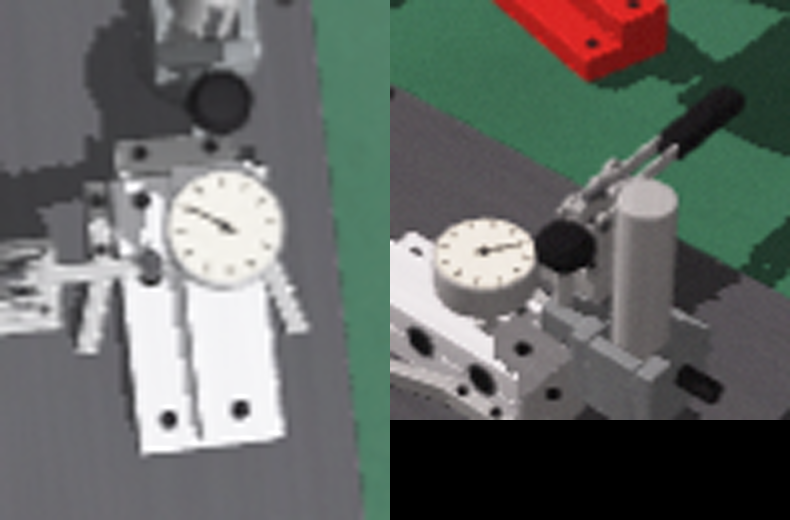

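The needle has turned clockwise from 6 o'clock to about 10 o'clock, roughly 2.15 rad, so the reading is about 5.0 mm. The clamp is still down, the block is on the stop and the arm is clear, so I'm handing in.

```bash
python3 -c "
from fit import *
where();print(env.job_done())"
```

```text
t 16.8 fix mm [ 23.3 192.4 258.4] F [ 0.  -0.1 -0.2] op 0.007799514371026309
the job is handed in; nothing more can be done
None
```

I handed the job in at 16.8 s; no verdict came back. By my last checks the block is home, the clamp is locked and the indicator stands at about 5 mm.

- **Block:** My first push, with the fingers too high, turned it about 0.16 rad. I gripped it and turned it roughly straight. Then I pushed it from behind with both fingers until it stopped against the end stop, at 34 N. The top view shows it flush on the stop and between the rails, but I did not measure its final angle or side offset.
- **Clamp:** I swung the handle over and pressed it to a hard stop, at about 22 N. The last pictures show the arm on the ledge and the handle staying down. I could not measure the pad force or the exact handle angle.
- **Indicator:** I pressed the knob to 155.9 mm above the bench, which should give a reading of about 5.1 mm. The needle turned about 2.15 rad, which gives about 5.0 mm, so the two checks agree.
- **Disagreements:** My camera fix of the fixture was about 2 mm off along the nest, since the block stopped 2 mm short of where I had worked out. The handle's upper face read 72.4 mm at its stop, against 74.5 mm expected.
- **Other things on the bench:** I felt no contact with the bystanders on the way. I did not measure their positions again. The arm finished standing clear, with no force on the tool.

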